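Fit the spacer and show the burr carrier to the webcam

TASK

I am checking the coffee grinder's parts with a colleague over the webcam. Slide the taller of the two loose steel rings over the upright shaft of the burr carrier, fully home on its disc, while the carrier stands in its wooden rest; then take the carrier by the squared end of its shaft, lift it out of the rest with the ring on it, and show it to the webcam: upright, its disc level with the lens and 15 cm straight in front of it, its single arm pointing at the lens. Finish while still holding it there in the air, quite still; leave the flat ring, the webcam, the yoghurt tub and the cream pot where they are.

Things in the scene. Friction and masses are not known exactly. Their poses are not given: they have to be found in the camera images.
- carrier: Loose steel burr carrier, 0.22 kg, upright in the rest. Origin: centre of its dark disc's underside; z up the shaft, x along its one arm. z in mm: disc 54 across 0-10, arm 12 wide, 9 thick, to 46 from axis; stub 16 across down to -14 (in the rest's hole); shaft 20 across 10-32; squared end 13 x 13, sides along x and y, 32-58 (take it here); tip tapered to 9 across at 62.
- carrier_mid (a point): Middle of the carrier's disc: on the axis, 5 mm above its underside. This is the point to be shown.
- sweeper_tip (a point): Outer tip of the carrier's arm, 46 mm from the axis at mid thickness.
- tall_ring: The taller plain steel ring (spacer), flat and loose on the worktop, on either side of the flat ring: outside 42 mm, hole 24 mm, 18 mm tall, 0.08 kg. Origin: centre of its underside, z along its axis. When home on the carrier its underside lies on the disc, 10 mm above the carrier's origin, its top 28 mm above it.
- flat_ring: The other steel ring, the same across (outside 42 mm, hole 24 mm) but only 8 mm tall, lying loose on the worktop. Not used; leave it. Origin: centre of its underside.
- rest: Dark wooden block 85 x 85 mm, 20 mm high, fixed to the worktop, with a hole 21 mm across and 17 mm deep in the middle of its top; the carrier's disc rests on its top with its stub in the hole. Origin: centre of its underside.
- stand: The webcam's fixed desk stand: round dark foot 84 mm across, 12 mm thick, with the upright rod. Origin: centre of the foot's underside.
- lens (a point): Front of the webcam's lens. x points level from here back into the webcam, z up. The webcam is a black bar 86 mm wide, 32 mm high, 140 to 190 mm above the worktop, sliding stiffly on an upright rod 247 mm high, 38 mm behind this point; the rod's round foot, 84 mm across, is fixed.
- view (a point): The point 150 mm straight in front of the lens, at lens height, where the middle of the disc is to be held. Same axes as lens: +x of this frame points to the lens.
- cream_pot: Small round lidded pot, 58 mm across, 50 mm high, loose; to be left alone. Origin: centre of its underside.
- yoghurt: Yoghurt tub, 72 mm across, 71 mm high, loose; to be left alone. Origin: centre of its underside.
There are look-alikes about, which are no part of the job. What is shaped like the carrier but green, turquoise or yellow is not meant.

How it is judged:
By the outcome, as a careful person would: the job done as asked, in the order asked, and still so for the second after the job is handed in, while the arm keeps its last pose, push and grip.
It also fails if it takes over 62 s, if anything falls off the work surface, if the arm or the gripper's body presses on something with over 40 N, if the wrist force passes 120 N, or if a joint passes its speed limit or range.

ROBOT

A 6-joint arm with a two-finger parallel gripper is mounted at the origin on a cart in front of the work surface, level with it; the furniture and walls round the work are solid. World frame = base frame: x ahead of the robot, y to its left, z up, the work surface at z = 0. Lengths are in mm, angles in rad, forces in N, time in s.
With the tool pointing down it reaches from about 350 to 975 mm from the base axis. Payload 7.1 kg.
Tool frame: the origin (TCP) lies at the very end of the fingers, on their centre line; the grasp point (between the pads) lies 19 mm behind it; z points along the fingers, y is the line along which they close (so a half turn about z gives the same grasp; the last joint's range is limited). The gripper opens to 88 mm and grips with 3 to 60 N. Pads are 20 mm wide; open, the fingers measure 115 mm over their backs; the gripper's body (75 mm by 178 mm) begins 61 mm behind the grasp point.
Start: joints at [1.254, 0.423, 1.63, -0, 1.089, -0.019], TCP at [183.354, 597.483, 222.675] pointing down, gripper open.
Joint ranges: [-3, 3], [-0.9, 2.11], [0.09, 2.58], [-1.31, 4.45], [0.11, 2.69], [-2.54, 2.54]. Speed limits (rad/s): [2.39, 2.39, 3.01, 3.14, 3.14, 3.14].

INTERFACE

Orientations are given as a unit quaternion [w, x, y, z].
In Python, from station import env, fingers, viewer, telemetry gives the robot as it stands. Calls block until the motion is done:
- env.movep(position, orientation): joint-space move of the TCP to a pose.
- env.line_to(position, rotation=None, max_speed=150, contact_N=None): straight line of the TCP; rotation=None keeps the orientation; max_speed is the mean speed in mm/s. With contact_N (N) it stops when the force on the tool has changed by that much, and returns True; else False.
- env.movej(angles): joint-space move.
- fingers.grip(opening): finger opening in mm; the grip force is fixed at half the most; returns when the fingers have stopped.
- env.wait(seconds).
- env.inverse_kinematics(position, orientation): joint angles nearest the present ones, or None.
- viewer.get_image(name): name is "side" or "top" or "wrist"; returns the picture (400x640x3 uint8, blue, green, red); there is no depth.
- viewer.camera_model(name): a dict with "camera_matrix" (3x3 intrinsics, pixels), "cam_to_world" (4x4, takes a point from camera to world coordinates); the wrist camera has in their place "tool_from_camera" (4x4, takes a point from camera to tool coordinates, whose origin is the TCP and whose axes are the flange's). Camera axes: x right, y up, looking along -z (the intrinsics and any distortion apply to the point x, -y, -z); pixel columns grow to the right and rows downward; lengths in mm; the calibration is good to about 2 mm. The wrist camera is an equidistant fisheye: a pixel r from the principal point sees the ray r / f radians off the axis. A picture is of the moment at which its call begins: read the wrist's pose just before it. camera_model takes no time and is no camera call.
A pose or a line that the arm cannot do raises env.PlanningError and nothing moves.
- env.close_job(): hands the job in; it is judged then, once.
Readings, each from a call of its own:
- telemetry.get_time(): time.
- telemetry.get_qpos(): joint angles.
- telemetry.get_joint_vel(): joint speeds.
- telemetry.get_joint_torque(): joint torques, N m.
- telemetry.get_ee_pos(): TCP position.
- telemetry.get_ee_rot(): TCP orientation.
- telemetry.get_contact_force(): force on the tool from outside, world axes, zero at the start.
- telemetry.get_moment(): the same for the moment, N m.
- telemetry.get_grip_width(): finger opening in mm.
- telemetry.get_gripper_force(): force on a finger pad.
Only numpy, scipy, OpenCV 4.12 (cv2) and the standard library are available. Lean on these libraries where they do the work, as an engineer would, in place of code of your own. Each camera call takes 0.05 s, during which the arm holds its last target. There are 200 camera calls.

## Working session

There is one attempt and no reset: what is moved stays moved. The work goes in short steps, each a Python script; the robot and the scene stay as the last script left them, time stands still between calls to the robot, and variables do not carry over. Pictures are saved under pics/ and viewed, at most 10 in all, crops included, and the job is handed in when it is done.

```bash
ls; mkdir -p pics; python3 - <<'E'
from station import env, fingers, viewer, telemetry
import cv2,numpy as np
np.set_printoptions(suppress=True,precision=4)
for n in ["side","top","wrist"]:
    cv2.imwrite(f"pics/{n}0.png",viewer.get_image(n))
    print(n,viewer.camera_model(n))
print(telemetry.get_ee_pos(),telemetry.get_ee_rot(),telemetry.get_time())
E
```

```text
pics
side {'camera_matrix': array([[440.6291,   0.    , 322.0535],
       [  0.    , 440.6291, 200.0371],
       [  0.    ,   0.    ,   1.    ]]), 'cam_to_world': array([[   0.5311,    0.3557,   -0.7691, -418.5999],
       [  -0.8472,    0.2048,   -0.4903, -562.2311],
       [  -0.0169,    0.9119,    0.41  ,  612.8207],
       [   0.    ,    0.    ,    0.    ,    1.    ]])}
top {'camera_matrix': array([[394.5486,   0.    , 316.7783],
       [  0.    , 394.5486, 203.1919],
       [  0.    ,   0.    ,   1.    ]]), 'cam_to_world': array([[   0.0818,    0.9744,   -0.2095,  293.4165],
       [  -0.9966,    0.0808,   -0.0137,   35.4113],
       [   0.0035,    0.2099,    0.9777, 1189.1781],
       [   0.    ,    0.    ,    0.    ,    1.    ]])}
wrist {'camera_matrix': array([[309.7069,   0.    , 322.5583],
       [  0.    , 309.7069, 197.3763],
       [  0.    ,   0.    ,   1.    ]]), 'tool_from_camera': array([[   0.    ,    0.9582,    0.286 ,   79.8328],
       [   1.    ,   -0.0002,    0.0007,   -1.5955],
       [   0.0007,    0.286 ,   -0.9582, -161.2922],
       [   0.    ,    0.    ,    0.    ,    1.    ]])}
[183.2234 597.0987 222.0918] [-0.0001  0.1483  0.9889 -0.0006] 0.15
```

View pics/top0.png

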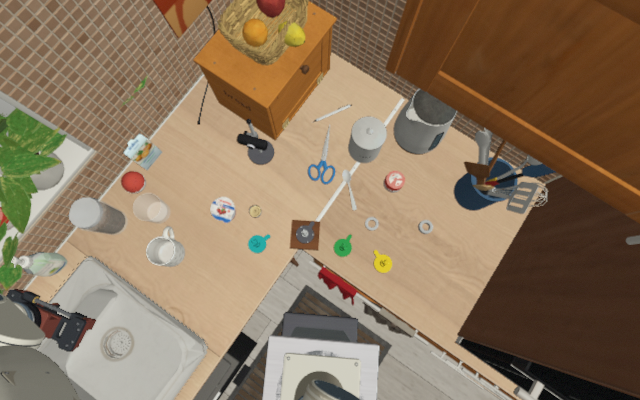

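View pics/side0.png

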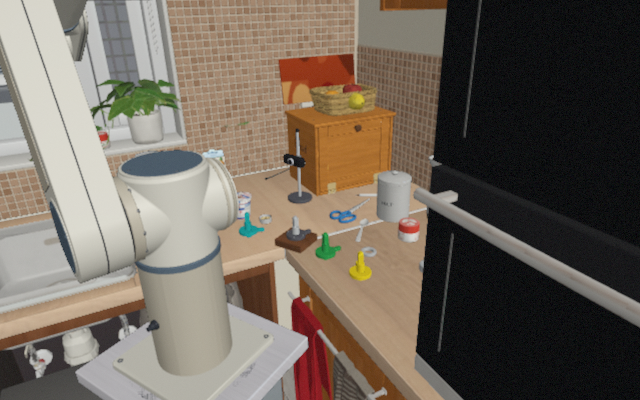

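Top view: the rest with the dark carrier is at about (305,235). Grey rings are at (371,223) and (426,227), with another ring-like thing at (256,211). Coloured look-alikes: turquoise (258,243), green (343,246), yellow (383,263). The webcam's foot is at (261,152) and its bar at (252,141). I'll check all of these in a close crop.

```bash
cat > h.py <<'E'
from station import env, fingers, viewer, telemetry
import cv2,numpy as np
from scipy.spatial.transform import Rotation as R
np.set_printoptions(suppress=True,precision=2)
def T_tool():
    T=np.eye(4);T[:3,3]=telemetry.get_ee_pos();w,x,y,z=telemetry.get_ee_rot();T[:3,:3]=R.from_quat([x,y,z,w]).as_matrix();return T
def ray(n,u,v,Tt=None):
    m=viewer.camera_model(n);K=m["camera_matrix"]
    a=np.array([(u-K[0,2])/K[0,0],(v-K[1,2])/K[1,1]])
    if n=="wrist":
        r=np.hypot(*a);d=np.array([*(a/max(r,1e-9)*np.sin(r)),np.cos(r)]);C=Tt@m["tool_from_camera"]
    else: d=np.array([*a,1]);C=m["cam_to_world"]
    return C[:3,3],C[:3,:3]@(d*[1,-1,-1])
def at(n,u,v,z,Tt=None):
    o,d=ray(n,u,v,Tt);return o+d*(z-o[2])/d[2]
def proj(n,p,Tt=None):
    m=viewer.camera_model(n);K=m["camera_matrix"];C=Tt@m["tool_from_camera"] if n=="wrist" else m["cam_to_world"]
    q=(C[:3,:3].T@(np.asarray(p,float)-C[:3,3]))*[1,-1,-1]
    if n=="wrist":
        s=np.hypot(q[0],q[1]);a=q[:2]/max(s,1e-9)*np.arctan2(s,q[2])
    else: a=q[:2]/q[2]
    return a*K[0,0]+K[:2,2]
def down(yaw): # tool z down, tool y (closing line) along world angle yaw
    y=np.array([np.cos(yaw),np.sin(yaw),0]);z=np.array([0,0,-1.]);x=np.cross(y,z)
    q=R.from_matrix(np.c_[x,y,z]).as_quat();return [q[3],q[0],q[1],q[2]]
E
python3 - <<'E'
from h import *
im=cv2.imread("pics/top0.png");a=cv2.resize(im[115:285,200:450],None,fx=3.2,fy=3.2,interpolation=cv2.INTER_CUBIC)
cv2.imwrite("pics/topc.png",a)
for n,p,z in [("ringA",(371,223),10),("ringB",(426,227),10),("ringC",(256,211),10),("rest",(305,235),30),("foot",(261,152),12),("bar",(252,141),175),("pot",(395,181),50),("yog",(222,209),71),("turq",(258,243),5),("green",(343,246),5)]:
    print(n,at("top",*p,z))
E
```

```text
ringA [ 498.51 -116.54   10.  ]
ringB [ 500.   -282.85   10.  ]
ringC [506.57 234.25  10.  ]
rest [443.13  78.5   30.  ]
foot [694.89 239.79  12.  ]
bar [668.55 239.37 175.  ]
pot [ 624.48 -176.22   50.  ]
yog [493.29 322.41  71.  ]
turq [410.68 217.95   5.  ]
green [422.69 -37.12   5.  ]
```

View pics/topc.png

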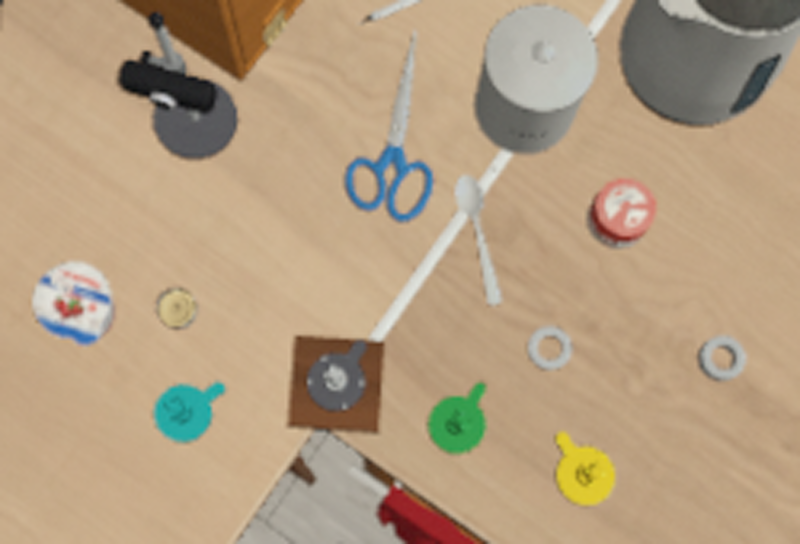

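View pics/wrist0.png

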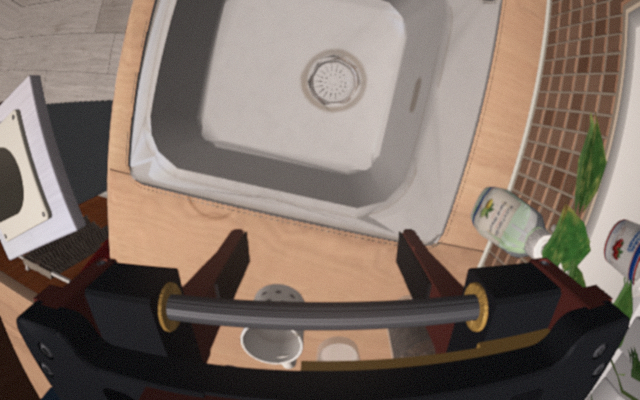

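The crop shows two steel rings, at full-image (371,223) and (426,227). The right one shows more side wall, so it's probably the taller. The yellowish disc at (256,211) isn't steel. The dark carrier sits in the rest with its arm pointing up-right. The wrist picture only shows the sink. I'll move now for closer wrist views.

```bash
cat > v1.py <<'E'
from h import *
import pickle
def tilted(az,t): # tool x forward along azimuth az, tilted so tool z leans forward by t
    f=np.array([np.cos(az),np.sin(az),0]);u=np.array([0,0,1.])
    z=np.sin(t)*f-np.cos(t)*u;x=np.cos(t)*f+np.sin(t)*u;y=np.cross(z,x)
    q=R.from_matrix(np.c_[x,y,z]).as_quat();return [q[3],q[0],q[1],q[2]]
S={}
def shot(k,p,q):
    try: env.movep(p,q)
    except env.PlanningError as e: print(k,"no",e);return
    env.wait(.3);T=T_tool();im=viewer.get_image("wrist");S[k]=(T,im);cv2.imwrite(f"pics/w_{k}.png",im);print(k,T[:3,3],telemetry.get_qpos(),telemetry.get_time())
shot("cam",[530,215,210],tilted(0.1,.65))
shot("car",[370,40,190],tilted(.5,.0))
shot("rings",[410,-200,200],tilted(0,.0))
pickle.dump(S,open("S.pkl","wb"))
ims=[S[k][1] for k in S]
can=np.zeros((600,800,3),np.uint8)
for i,k in enumerate(S):
    im=S[k][1]; c=im[0:300,120:520]; can[(i//2)*300:(i//2)*300+300,(i%2)*400:(i%2)*400+400]=c
im=cv2.imread("pics/side0.png");can[300:,400:]=cv2.resize(im[120:220,230:363],(400,300),interpolation=cv2.INTER_CUBIC)
cv2.imwrite("pics/m1.png",can)
E
python3 v1.py
```

```text
cam no the arm cannot take that pose within its joint ranges
car [370.08  40.27 189.97] [0.08 0.09 2.18 0.   0.87 1.15] 2.6167
rings [ 410.17 -199.09  200.07] [-0.48  0.21  2.01  0.    0.92  1.09] 3.925
```

View pics/m1.png

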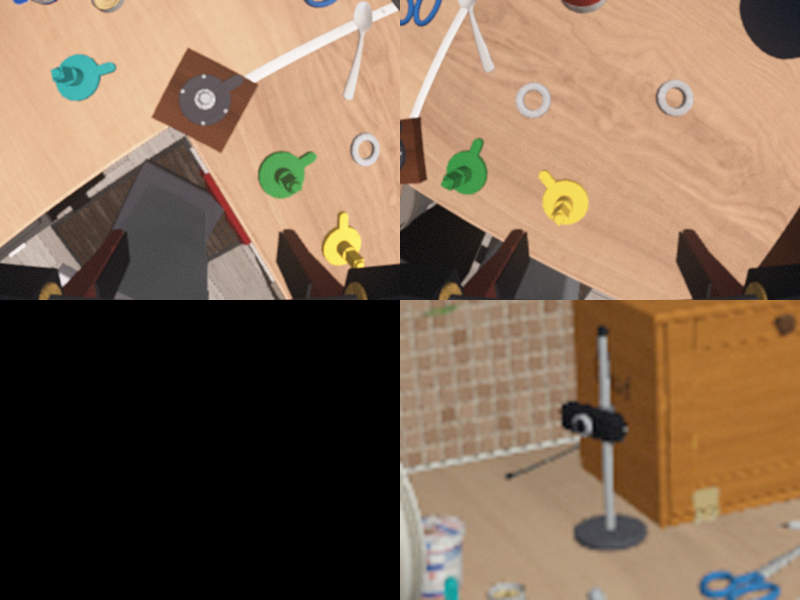

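The wrist views show the carrier's disc at wrist pixel (325,98), seen from straight above. Ring A is at (253,100). Ring B is at (395,98), and its inner wall shows, so it's the taller one. I'll check this by fitting models, and look for a reachable pose to view the webcam.

```bash
cat > fit.py <<'E'
from h import *
import pickle
from scipy.optimize import minimize
S=pickle.load(open("S.pkl","rb"))
th=np.linspace(0,2*np.pi,60,endpoint=False);C=np.c_[np.cos(th),np.sin(th)]
K=8
def circ(c,r,z,T): return np.array([proj("wrist",[c[0]+r*a,c[1]+r*b,z],T) for a,b in C])
def poly(pts,o,n): m=np.zeros((n,n),np.uint8);cv2.fillPoly(m,[np.round((pts-o+.5)*K).astype(np.int32)],1);return m
def ring_mask(c,h,T,o,n):
    hull=cv2.convexHull(np.r_[circ(c,21,0,T),circ(c,21,h,T)].astype(np.float32))[:,0]
    return poly(hull,o,n)&~(poly(circ(c,12,0,T),o,n)&poly(circ(c,12,h,T),o,n))
def seg(im,u,v,w,smax):
    o=np.array([u-w,v-w]);c=im[v-w:v+w,u-w:u+w];c=cv2.resize(c,None,fx=K,fy=K,interpolation=cv2.INTER_CUBIC)
    s=cv2.cvtColor(c,cv2.COLOR_BGR2HSV)[...,1];return o,(s<smax).astype(np.uint8),c
def fitring(k,u,v,h):
    T,im=S[k];o,m,_=seg(im,u,v,26,55)
    c0=at("wrist",u,v,h/2,T)[:2]
    f=lambda c:np.mean(ring_mask(c,h,T,o,m.shape[0])!=m)
    r=minimize(f,c0,method="Nelder-Mead",options=dict(initial_simplex=[c0,c0+[5,0],c0+[0,5]]));return r.x,r.fun
if __name__=="__main__":
    for n,k,u,v in [("A","rings",253,100),("B","rings",395,98),("Acar","car",486,149)]:
        for h in (8,18): print(n,h,*fitring(k,u,v,h))
    T,im=S["car"]
    # disc+arm fit
    o,m,c=seg(im,325,98,45,256)
    hsv=cv2.cvtColor(c,cv2.COLOR_BGR2HSV);m=(hsv[...,1]<70).astype(np.uint8)
    def cm(p):
        a=p[2];e=np.array([np.cos(a),np.sin(a)]);g=np.array([-e[1],e[0]]);q=p[:2]
        mk=np.zeros(m.shape,np.uint8)
        for z in (20,30): mk|=poly(circ(q,27,z,T),o,m.shape[0])
        for z in (20,29): mk|=poly(np.array([proj("wrist",[*(q+e*s+g*t),z],T) for s,t in((0,6),(46,6),(46,-6),(0,-6))]),o,m.shape[0])
        return mk
    p0=np.array([*at("wrist",325,98,28,T)[:2],-.6])
    r=minimize(lambda p:np.mean(cm(p)!=m),p0,method="Nelder-Mead",options=dict(initial_simplex=[p0,p0+[5,0,0],p0+[0,5,0],p0+[0,0,.2]]))
    print("carrier",r.x,r.fun,"tip ray z82",at("wrist",325,98,82,T))
    cv2.imwrite("pics/fit.png",np.hstack([c,cv2.addWeighted(c,.5,np.dstack([m*255,cm(r.x)*255,0*m]),.5,0)])[::2,::2])
    from v1f import tilted
    for t in (.2,.35,.5,.65):
        print(t,[(x,z) for x in (450,500,550,600) for z in (200,250,300) if env.inverse_kinematics([x,215,z],tilted(.3,t)) is not None])
    print(env.inverse_kinematics([560,240,300],tilted(0,0)))
E
sed -n '/^def tilted/,/return/p' v1.py | (echo "from h import *"; cat) > v1f.py
python3 fit.py
```

```text
Traceback (most recent call last):
  File "fit.py", line 22, in <module>
    for h in (8,18): print(n,h,*fitring(k,u,v,h))
                                ~~~~~~~^^^^^^^^^
  File "fit.py", line 19, in fitring
    r=minimize(f,c0,method="Nelder-Mead",options=dict(initial_simplex=[c0,c0+[5,0],c0+[0,5]]));return r.x,r.fun
  File "fit.py", line 18, in <lambda>
    f=lambda c:np.mean(ring_mask(c,h,T,o,m.shape[0])!=m)
                       ~~~~~~~~~^^^^^^^^^^^^^^^^^^^^
  File "fit.py", line 10, in ring_mask
    hull=cv2.convexHull(np.r_[circ(c,21,0,T),circ(c,21,h,T)].astype(np.float32))[:,0]
                                             ~~~~^^^^^^^^^^
  File "fit.py", line 7, in circ
    def circ(c,r,z,T): return np.array([proj("wrist",[c[0]+r*a,c[1]+r*b,z],T) for a,b in C])
                                        ~~~~^^^^^^^^^^^^^^^^^^^^^^^^^^^^^^^^^
  File "h.py", line 17, in proj
    m=viewer.camera_model(n);K=m["camera_matrix"];C=Tt@m["tool_from_camera"] if n=="wrist" else m["cam_to_world"]
ValueError: time passes only in moves, steps and waits
```

```bash
python3 - <<'E'
import re
s=open("h.py").read().replace("viewer.camera_model(n)","CM(n)").replace("def T_tool","import functools\n@functools.cache\ndef CM(n): return viewer.camera_model(n)\ndef T_tool",1)
open("h.py","w").write(s)
E
python3 fit.py
```

```text
A 8 [ 497.8  -119.48] 0.025968472633136095
A 18 [ 497.59 -120.12] 0.07533977440828403
B 8 [ 500.97 -283.49] 0.005582008136094675
B 18 [ 500.83 -281.91] 0.04962555473372781
Acar 8 [ 498.71 -120.98] 0.03928208210059172
Acar 18 [ 498.69 -121.  ] 0.12283307137573965
carrier [446.73  78.44  -0.5 ] 0.06768904320987654 tip ray z82 [446.46  78.17  82.  ]
0.2 [(450, 200), (450, 250), (450, 300), (500, 200), (500, 250), (500, 300), (550, 200), (550, 250), (550, 300), (600, 200), (600, 250), (600, 300)]
0.35 [(450, 200), (450, 250), (450, 300), (500, 200), (500, 250), (500, 300), (550, 200), (550, 250), (550, 300), (600, 200), (600, 250), (600, 300)]
0.5 [(450, 200), (450, 250), (450, 300), (500, 200), (500, 250), (500, 300), (550, 200), (550, 250), (550, 300), (600, 200), (600, 250), (600, 300)]
0.65 [(450, 250), (450, 300), (500, 250), (500, 300), (550, 250), (550, 300), (600, 200), (600, 250), (600, 300)]
[ 0.39  0.32  1.59 -0.    1.23  1.96]
```

View pics/fit.png

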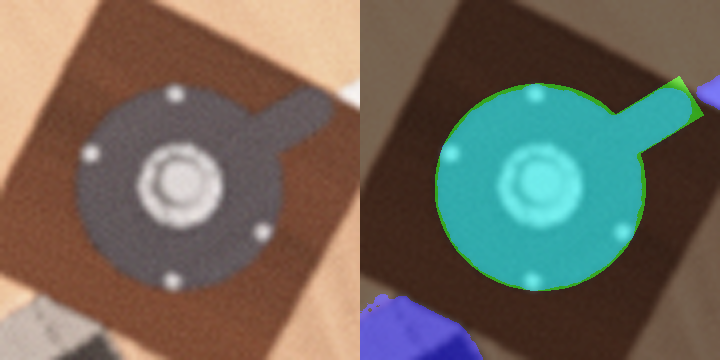

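The fit overlay matches the carrier at about (446.7, 78.4), with the arm at -0.50 rad. The ring heights are ambiguous from straight above, so I'll take oblique views of the rings and the webcam.

```bash
cat > v2.py <<'E'
from h import *
from v1f import tilted
import pickle
S=pickle.load(open("S.pkl","rb"))
def shot(k,p,q):
    try: env.movep(p,q)
    except env.PlanningError as e: print(k,"no",e);return
    env.wait(.3);T=T_tool();im=viewer.get_image("wrist");S[k]=(T,im);print(k,T[:3,3],telemetry.get_qpos(),telemetry.get_time())
shot("obl",[500,30,150],tilted(-np.pi/2,.5))
shot("cam",[500,190,220],tilted(.25,.5))
pickle.dump(S,open("S.pkl","wb"))
can=np.zeros((600,800,3),np.uint8)
def put(im,u,v,w,h,s,x,y):
    c=cv2.resize(im[max(0,v-h):v+h,u-w:u+w],None,fx=s,fy=s,interpolation=cv2.INTER_CUBIC);c=c[:600-y,:800-x];can[y:y+c.shape[0],x:x+c.shape[1]]=c
T,im=S["obl"]
for i,c in enumerate([(498,-120,8),(501,-283,8)]):
    u,v=np.round(proj("wrist",c,T)).astype(int);print(u,v);put(im,u,v,25,25,4,i*200,0)
T,im=S["cam"]; u,v=np.round(proj("wrist",[668,239,165],T)).astype(int);print("cam",u,v)
u0=max(u-100,0);v0=max(v-75,0);print("crop origin",u0,v0)
c=cv2.resize(im[v0:v0+200,u0:u0+200],None,fx=2,fy=2,interpolation=cv2.INTER_CUBIC);can[200:600,0:400]=c
can[:400,400:]=cv2.resize(cv2.imread("pics/side0.png")[115:215,250:350],None,fx=4,fy=4,interpolation=cv2.INTER_CUBIC)
can[400:,400:]=cv2.resize(cv2.imread("pics/top0.png")[115:165,225:325],None,fx=4,fy=4,interpolation=cv2.INTER_CUBIC)
cv2.imwrite("pics/m2.png",can)
E
python3 v2.py
```

```text
obl [499.98  29.89 150.02] [ 0.32  0.45  1.91 -0.56  1.03 -2.47] 7.2583
cam [500.02 190.01 219.99] [ 0.38  0.13  2.16 -0.17  0.36  1.84] 11.1917
323 119
321 18
cam 315 55
crop origin 215 0
```

View pics/m2.png

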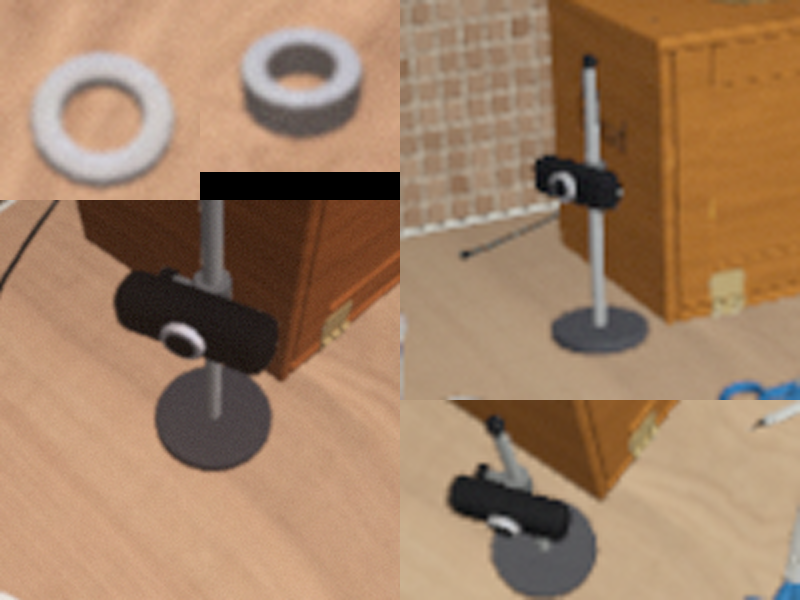

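Ring B, the right one at about (501,-283), is clearly the taller; A is the flat one. The lens is at wrist pixel (306,71), side (290.7,161.6) and top (251.2,146.5). I'll triangulate these and refine ring B from its top face.

```bash
cat > f2.py <<'E'
from fit import *
T=S["cam"][0]
def tri(obs):
    A=np.zeros((3,3));b=np.zeros(3);L=[]
    for n,u,v in obs:
        o,d=ray(n,u,v,T);d/=np.linalg.norm(d);P=np.eye(3)-np.outer(d,d);A+=P;b+=P@o;L.append((o,P))
    x=np.linalg.solve(A,b);return x,[round(float(np.linalg.norm(P@(x-o))),1) for o,P in L]
l,e=tri([("wrist",306,71),("side",290.7,161.6),("top",251.2,146.5)]);print("lens",l,e)
f,e=tri([("wrist",321.5,108.5),("side",300,197),("top",261.25,152.5)]);print("foot(z12)",f,e)
for n,u,v in [("wrist",321.5,108.5),("side",300,197),("top",261.25,152.5)]: print(n,at(n,u,v,12,T))
a,b=[at("top",u,v,l[2],T) for u,v in [(240.75,139),(264.5,145.25)]];d=b-a
print("bar top",np.hypot(*d[:2]),(a+b)/2,"normal az(back)",np.arctan2(d[0],-d[1]))
a,b=[at("wrist",215+u/2,(v-200)/2,l[2],T) for u,v in [(132,302),(262,343)]];d=b-a
print("bar wrist",np.hypot(*d[:2]),(a+b)/2,"normal az(back)",np.arctan2(d[0],-d[1]))
g=f-l;print("lens->rod",np.hypot(*g[:2]),np.arctan2(g[1],g[0]))
# tall ring B by top annulus, both views
for k,u,v,w in [("rings",395,98,26)]:
    Tk,im=S[k];o=np.array([u-w,v-w]);c=cv2.resize(im[v-w:v+w,u-w:u+w],None,fx=K,fy=K,interpolation=cv2.INTER_CUBIC)
    hsv=cv2.cvtColor(c,cv2.COLOR_BGR2HSV)
    for smax,vmin in((55,0),(55,130),(55,150)):
        m=((hsv[...,1]<smax)&(hsv[...,2]>vmin)).astype(np.uint8)
        fn=lambda q:np.mean((poly(circ(q,21,18,Tk),o,m.shape[0])&~poly(circ(q,12,18,Tk),o,m.shape[0]))!=m)
        q0=np.array([501.,-282.]);r=minimize(fn,q0,method="Nelder-Mead",options=dict(initial_simplex=[q0,q0+[5,0],q0+[0,5]]));print(k,smax,vmin,r.x,r.fun)
E
python3 f2.py
```

```text
lens [662.98 245.99 144.65] [1.9, 1.5, 0.5]
foot(z12) [694.89 238.88   9.41] [1.5, 2.3, 0.8]
wrist [692.64 239.79  12.  ]
side [692.25 234.24  12.  ]
top [693.31 238.83  12.  ]
bar top 69.55246879344442 [676.62 243.4  144.65] normal az(back) -0.1860567994974005
bar wrist 71.14644532463747 [675.56 244.09 144.65] normal az(back) -0.14503504018258823
lens->rod 32.699865553532454 -0.21933823370853628
rings 55 0 [ 500.02 -280.27] 0.030556582840236688
rings 55 130 [ 500.18 -280.66] 0.022564950073964498
rings 55 150 [ 500.27 -281.03] 0.023350822855029586
```

```bash
cat > f3.py <<'E'
from fit import *
from scipy.optimize import least_squares
T=S["cam"][0]
W=lambda u,v:("wrist",215+u/2,(v-200)/2); Sd=lambda u,v:("side",250+(u-400)/4,115+v/4); Tp=lambda u,v:("top",225+(u-400)/4,115+(v-400)/4)
print("rodtop",at(*Sd(590,58),247,T),at(*Tp(495,423),247,T))
def model(p):
    x,y,az,h=p[:4];e=np.array([np.cos(az),np.sin(az),0]);g=np.array([-e[1],e[0],0]);r=np.array([x,y,0])
    return dict(foot=r+[0,0,12],top=r+[0,0,246],lens=r-38*e+[0,0,h],rod=r)
obs=[("foot",W(213,417)),("foot",Sd(600,328)),("foot",Tp(545,550)),("top",Sd(590,59)),("top",Tp(495,424)),("lens",W(182,342)),("lens",Sd(562.5,186.5)),("lens",Tp(505,527))]
def res(p):
    m=model(p);out=[]
    for i,(k,(n,u,v)) in enumerate(obs):
        off=np.array(p[4+2*["wrist","side","top"].index(n):][:2])
        out.append(proj(n,m[k],T)+off-[u,v])
    return np.r_[np.ravel(out),np.array(p[4:])/1.5, (p[2]+.165)/.05]
r=least_squares(res,[693,239,-.18,150]+[0]*6);print(r.x);print(r.fun[:16].reshape(-1,2));m=model(r.x);print("lens",m["lens"])
E
python3 f3.py
```

```text
rodtop [688.66 230.65 247.  ] [695.67 239.53 247.  ]
[694.34 239.14  -0.15 151.88  -0.51   0.51   0.96   0.74   0.1   -0.35]
[[ 0.24 -0.41]
 [ 0.12  0.24]
 [ 0.04 -0.67]
 [-0.19  0.05]
 [ 0.25  0.06]
 [-0.01  0.19]
 [-0.35 -0.61]
 [-0.33  0.77]]
lens [656.78 244.94 151.88]
```

The webcam model fits to under a pixel: rod (694,239), lens (656.8, 244.9, 151.9), back azimuth -0.15. Next I pick the tall ring, squeezing it along two directions to centre it.

```bash
cat > pick.py <<'E'
from h import *
from v1f import tilted
P=[500.2,-280.8]
env.movep([*P,80],tilted(0,0))
print("hit",env.line_to([*P,3],contact_N=10))
fingers.grip(20);print(telemetry.get_grip_width(),telemetry.get_ee_pos())
fingers.grip(62)
env.movep([*P,3.5],tilted(np.pi/2,0))
fingers.grip(20);print(telemetry.get_grip_width(),telemetry.get_gripper_force(),telemetry.get_ee_pos())
env.line_to([*P,120],max_speed=200)
print(telemetry.get_grip_width(),telemetry.get_contact_force(),telemetry.get_time())
E
python3 pick.py
```

```text
hit True
41.74766736508066 [ 499.33 -280.02    0.38]
40.99699161580619 29.999765194952488 [ 500.23 -280.82    3.49]
40.94804960355502 [-0.71 -1.14 -1.37] 17.475
```

```bash
cat > place.py <<'E'
from h import *
from v1f import tilted
P=[446.7,78.4];q=tilted(np.pi/2,0)
env.movep([*P,140],q);env.wait(.2)
print(telemetry.get_ee_pos(),telemetry.get_contact_force())
cv2.imwrite("pics/pl.png",viewer.get_image("side"))
print("hit",env.line_to([*P,33],max_speed=60,contact_N=6),telemetry.get_ee_pos(),telemetry.get_contact_force(),telemetry.get_moment(),telemetry.get_grip_width(),telemetry.get_time())
E
python3 place.py
```

```text
[447.07  77.66 139.9 ] [ 1.17 -0.64 -0.86]
hit True [446.69  78.41  33.45] [-0.47  0.17  5.49] [-0.05  0.13  0.01] 41.21857227490866 20.8083
```

The ring went down to contact at the expected height. Release it, back off and look.

```bash
cat > rel.py <<'E'
from h import *
from v1f import tilted
import pickle
fingers.grip(75)
env.line_to([446.7,78.4,150],max_speed=200)
env.movep([370,40,190],tilted(.5,0));env.wait(.3)
T=T_tool();im=viewer.get_image("wrist");s=viewer.get_image("side");print(T[:3,3],telemetry.get_time())
S=pickle.load(open("S.pkl","rb"));S["car2"]=(T,im);S["side2"]=(None,s);pickle.dump(S,open("S.pkl","wb"))
cv2.imwrite("pics/m3.png",np.hstack([cv2.resize(a,(400,400),interpolation=cv2.INTER_CUBIC) for a in (im[53:143,280:370],s[200:255,265:320])]))
E
python3 rel.py
```

```text
[370.1   40.09 189.78] 23.5917
```

View pics/m3.png

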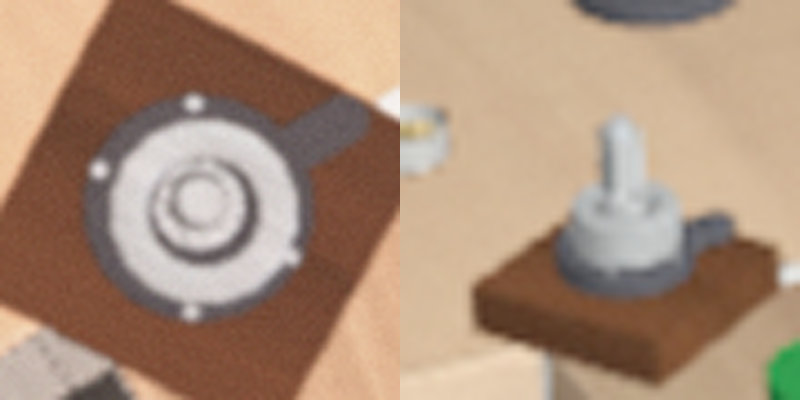

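The ring is home, with its top well below the squared end. I'll refit the disc and arm, then grasp and lift.

```bash
cat > grasp.py <<'E'
from fit import *
from v1f import tilted
T,im=S["car2"];o,m,c=seg(im,325,98,45,256)
m=(cv2.cvtColor(c,cv2.COLOR_BGR2HSV)[...,1]<70).astype(np.uint8);n,lb=cv2.connectedComponents(m);m=(lb==lb[360,360]).astype(np.uint8)
th2=np.linspace(-np.pi/2,np.pi/2,15)
def cm(p):
    e=np.array([np.cos(p[2]),np.sin(p[2])]);g=np.array([-e[1],e[0]]);q=p[:2];mk=np.zeros(m.shape,np.uint8)
    for z in (20,30): mk|=poly(circ(q,27,z,T),o,m.shape[0])
    arm=[(0,6),*[(40+6*np.cos(t),-6*np.sin(t)) for t in th2],(0,-6)]
    mk|=poly(np.array([proj("wrist",[*(q+e*s+g*t),28],T) for s,t in arm]),o,m.shape[0]);return mk
p0=np.array([446.7,78.4,-.5])
r=minimize(lambda p:np.mean(cm(p)!=m),p0,method="Nelder-Mead",options=dict(initial_simplex=[p0,p0+[5,0,0],p0+[0,5,0],p0+[0,0,.2]]))
print(r.x,r.fun);x,y,a=r.x
assert abs(x-446.7)<3 and abs(y-78.4)<3 and abs(a+.5)<.1 and r.fun<.03
q=tilted(a+np.pi,0)
env.movep([x,y,130],q)
print("hit",env.line_to([x,y,55],max_speed=80,contact_N=8),telemetry.get_ee_pos())
fingers.grip(5);print(telemetry.get_grip_width(),telemetry.get_gripper_force(),telemetry.get_ee_pos(),telemetry.get_contact_force())
env.line_to([x,y,150],max_speed=80);env.wait(.2)
print(telemetry.get_grip_width(),telemetry.get_contact_force(),telemetry.get_moment(),telemetry.get_time())
np.save("g.npy",r.x)
E
python3 grasp.py
```

```text
[445.68  79.08  -0.5 ] 0.015285493827160494
hit False [446.02  79.14  55.33]
13.037187268685559 29.999882876873016 [445.88  79.13  55.02] [ 0.01  0.91 -0.94]
13.063743887689808 [-0.55  0.52 -2.97] [0.01 0.02 0.06] 28.9917
```

Gripped squarely at 13.0 mm, and the measured weight is right for carrier plus ring. Now to the view point, then check it against the lens in the side and top images.

```bash
cat > show.py <<'E'
from h import *
from v1f import tilted
import pickle
az=-.15;L=np.array([656.8,244.9,151.9]);V=L-150*np.array([np.cos(az),np.sin(az),0])
env.line_to([V[0],V[1],V[2]+30],rotation=tilted(az+np.pi,0),max_speed=120);env.wait(.5)
print(telemetry.get_ee_pos(),telemetry.get_qpos(),telemetry.get_time(),telemetry.get_grip_width())
s=viewer.get_image("side");t=viewer.get_image("top");pickle.dump((s,t),open("fin.pkl","wb"))
print("V",V,"side",proj("side",V),proj("side",L),"top",proj("top",V),proj("top",L))
can=np.zeros((600,800,3),np.uint8)
can[:,:400]=cv2.resize(s[125:215,235:295],(400,600),interpolation=cv2.INTER_CUBIC)
can[:600,400:]=cv2.resize(t[125:215,225:285],(400,600),interpolation=cv2.INTER_CUBIC)
cv2.imwrite("pics/m4.png",can)
E
python3 show.py
```

```text
[508.47 267.29 181.9 ] [ 0.46  0.4   1.78  0.    0.97 -0.96] 31.3167 12.709927639337899
V [508.48 267.32 151.9 ] side [253.84 173.35] [289.33 160.27] top [236.12 199.27] [250.83 147.87]
```

View pics/m4.png

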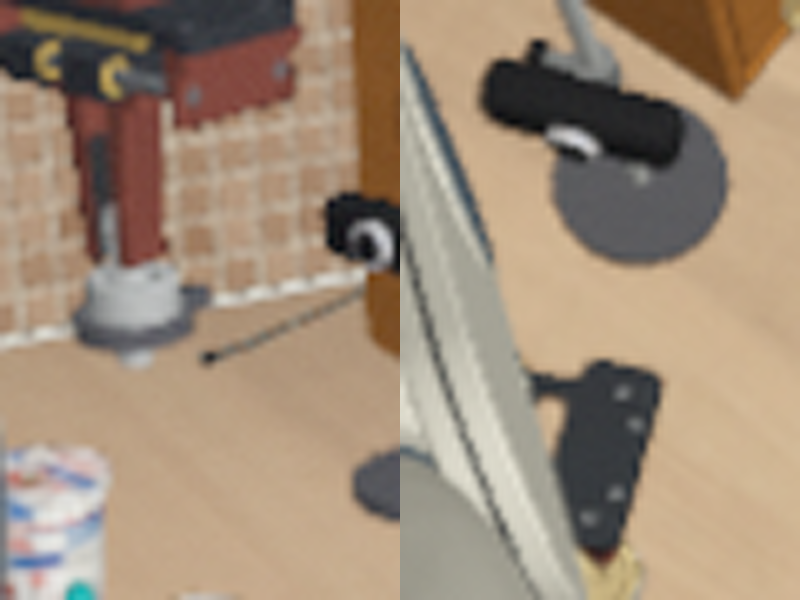

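The side view shows the carrier upright, with its arm toward the lens. Disc at about (255,173), lens at (290.5,161.5). The lens height could still be a few mm off, so I'll take sub-pixel measurements from the saved images (silhouette difference, lens and foot fits).

```bash
cat > ref.py <<'E'
from fit import *
s1,t1=pickle.load(open("fin.pkl","rb"));s0=cv2.imread("pics/side0.png");t0=cv2.imread("pics/top0.png");Tw,wi=S["cam"]
up=lambda im,x,y,w,h:cv2.resize(im[y:y+h,x:x+w],None,fx=K,fy=K,interpolation=cv2.INTER_CUBIC)
def P2(n,pts,T=None): return np.array([proj(n,p,T) for p in pts])
def hull(pts,o,sh,off):
    m=np.zeros(sh,np.uint8);h=cv2.convexHull(pts.astype(np.float32))[:,0];cv2.fillPoly(m,[np.round((h+off-o+.5)*K).astype(np.int32)],1);return m
cyl=lambda c,r,z0,z1:[[c[0]+r*a,c[1]+r*b,z] for z in(z0,z1) for a,b in C]
# carrier shift in side
az=-.15;V=np.array([508.47,267.3,146.9]);o=np.array([240,166]);w,h=35,18
d=np.abs(up(s1,*o,w,h).astype(int)-up(s0,*o,w,h)).sum(2);m=(d>60).astype(np.uint8)
z=V[2];e=np.array([np.cos(az),np.sin(az)]);g=np.array([-e[1],e[0]])
parts=[P2("side",cyl(V,27,z,z+10)),P2("side",cyl(V,21,z+10,z+28)),P2("side",cyl(V,8,z-14,z)),P2("side",[[*(V[:2]+e*s+g*t),zz] for s,t in((0,6),(42,6),(46,3),(46,-3),(42,-6),(0,-6)) for zz in(z,z+9)])]
def cmk(off): return np.bitwise_or.reduce([hull(p,o,m.shape,off) for p in parts])
r=minimize(lambda f:np.mean(cmk(f)!=m),[.5,.3],method="Nelder-Mead",options=dict(initial_simplex=[[0,0],[2,0],[0,2]]));print("side carrier shift",r.x,r.fun)
# lens ring & foot per camera
for n,im,(lx,ly),fc,T in [("side",s0,(290.6,161.5),(300,197),None),("top",t0,(251.2,146.6),(261,152.5),None),("wrist",wi,(306,71),(321.5,108.5),Tw)]:
    b=9;x,y=int(lx)-b,int(ly)-b;c=up(im,x,y,2*b,2*b).astype(np.uint8);hs=cv2.cvtColor(c,cv2.COLOR_BGR2HSV)
    mk=((hs[...,1]<70)&(hs[...,2]>110)).astype(np.uint8);nl,lb,st,ce=cv2.connectedComponentsWithStats(mk)
    i=min((i for i in range(1,nl) if st[i,4]>100),key=lambda i:np.hypot(*(ce[i]-b*K)));cn=max(cv2.findContours((lb==i).astype(np.uint8),0,2)[0],key=cv2.contourArea)
    E=cv2.fitEllipse(cn);print(n,"lens ellipse",(np.array(E[0])+.5)/K-.5+[x,y],np.array(E[1])/K,E[2],"bbox",st[i,:4]/K+[x,y,0,0],st[i,4]/K**2)
    b=30;x,y=int(fc[0])-b,int(fc[1])-b;c=up(im,x,y,2*b,2*b);hs=cv2.cvtColor(c,cv2.COLOR_BGR2HSV)
    mk=((hs[...,1]<75)&(hs[...,2]<130)).astype(np.uint8)
    nb=up(im,x,y,2*b,2*b)
    q0=at(n,*fc,12,T)[:2];oo=np.array([x,y])
    sel=np.zeros_like(mk);cut=int(((fc[1]-y)-(0 if n!="side" else 3))*K);sel[cut:]=1 # lower part only (bar excluded)
    f=lambda q:np.mean((hull(P2(n,cyl(q,42,0,12),T),oo,mk.shape,np.zeros(2))!=mk)&(sel>0))
    r=minimize(f,q0,method="Nelder-Mead",options=dict(initial_simplex=[q0,q0+[5,0],q0+[0,5]]));print("  foot",r.x,r.fun)
E
python3 ref.py
```

```text
side carrier shift [ 0.68 -0.95] 0.08695436507936508
side lens ellipse [291.38 160.38] [3.42 6.82] 147.0016326904297 bbox [288.88 158.12   5.     6.25] 14.953125
  foot [706.66 247.33] 0.006154513888888889
top lens ellipse [250.11 145.67] [3.68 8.84] 102.676025390625 bbox [246.12 144.12   8.75   4.5 ] 20.03125
  foot [700.95 243.11] 0.0013411458333333333
wrist lens ellipse [307.01  65.78] [ 7.17 32.63] 120.31804656982422 bbox [297.    62.    18.    13.38] 99.03125
  foot [703.68 245.38] 0.0057074652777777775
```

```bash
cat > ov.py <<'E'
from ref import *
can=np.zeros((600,800,3),np.uint8)
rod=np.array([694.34,239.14]);L=np.array([656.8,244.9,151.9])
def panel(n,im,cx,cy,W,H,zm,X,Y,draw,T=None):
    w,h=W/zm,H/zm;M=np.array([[zm,0,W/2-zm*cx],[0,zm,H/2-zm*cy]])
    p=cv2.warpAffine(im,M,(W,H),flags=cv2.INTER_CUBIC)
    for pts,col,closed in draw: cv2.polylines(p,[np.round((np.asarray(pts)*zm+M[:,2])).astype(np.int32)],closed,col,1,cv2.LINE_AA)
    cv2.rectangle(p,(0,0),(W-1,H-1),(255,255,255),1);can[Y:Y+H,X:X+W]=p
    print(n,"origin",-M[:,2]/zm,"zoom",zm,"at",X,Y)
G=(0,255,0)
H=lambda p:cv2.convexHull(np.asarray(p,np.float32))[:,0]
for i,(n,im,zl,zf,T) in enumerate([("side",s0,10,6,None),("top",t0,10,6,None),("wrist",wi,6,3,Tw)]):
    l=proj(n,L,T);f=proj(n,[*rod,12],T)
    panel(n,im,*l,200,300,zl,i*200,0,[([l+[-1.5,0],l+[1.5,0]],G,0),([l+[0,-1.5],l+[0,1.5]],G,0)],T)
    panel(n,im,*f,200,300,zf,i*200,300,[(P2(n,cyl(rod,42,12,12)[:60],T),G,1)],T)
c=proj("side",V);panel("car",s1,c[0]+2,c[1],200,600,5,600,0,[(H(parts[0]),G,1),(H(parts[2]),G,1)])
cv2.imwrite("pics/m5.png",can)
E
python3 ov.py|grep origin
```

```text
side origin [279.33 145.27] zoom 10 at 0 0
side origin [282.5  171.49] zoom 6 at 0 300
top origin [240.83 132.87] zoom 10 at 200 0
top origin [244.52 127.18] zoom 6 at 200 300
wrist origin [292.44  49.25] zoom 6 at 400 0
wrist origin [290.77  60.31] zoom 3 at 400 300
car origin [235.97 114.93] zoom 5 at 600 0
```

View pics/m5.png

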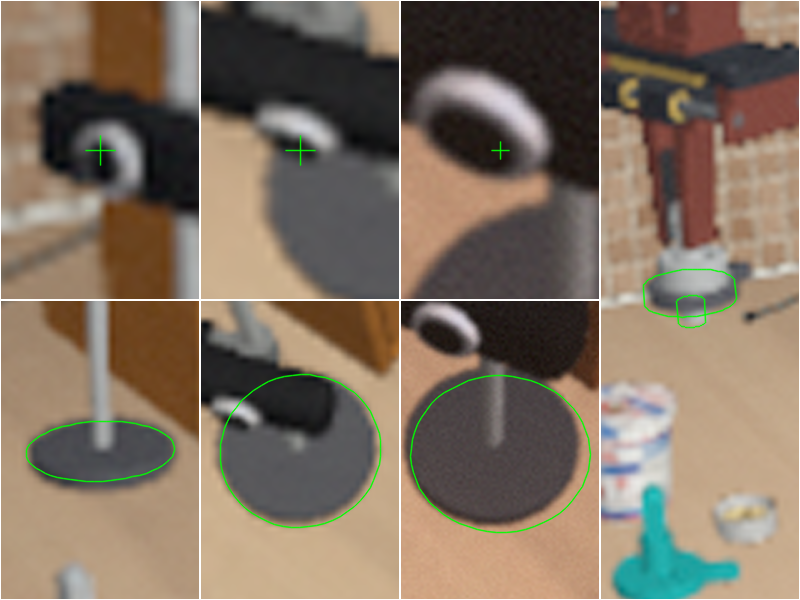

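The overlays show the side camera nearly unbiased. The foot appears a few mm further back than my model, and the lens about 1 px lower in the side view. I'll get edge profiles of the carrier numerically and re-solve.

```bash
cat > f4.py <<'E'
from ref import *
from scipy.optimize import least_squares
d1=np.abs(s1.astype(int)-s0).sum(2);mk=cmk(np.zeros(2))[K//2::K,K//2::K]
print("diff rows166-183 cols240-275");print("\n".join(" ".join(f"{d1[166+j,240+i]:3d}"+("*" if mk[j,i] else " ") for i in range(35)) for j in range(18)))
f_=lambda off:[("foot","wrist",321.2,107.9,1.5),("foot","side",299.3,195.8,.5),("foot","top",260.8,150.8,.5),("lens","wrist",304.5,71.2,1),("lens","side",289.2,161.5,.5),("lens","top",250.5,146.9,.8),("top","side",297.5,129.7,.5),("top","top",248.75,121,.5)]
obs=f_(0);names=["wrist","side","top"]
def mod(p):
    x,y,az,h=p[:4];e=np.array([np.cos(az),np.sin(az),0]);r=np.array([x,y,0]);return dict(foot=r+[0,0,12],top=r+[0,0,245],lens=r-38*e+[0,0,h])
for so,sw in [((0,0),.7),((.3,-.4),.3),((.68,-.95),.3)]:
    def res(p):
        m=mod(p);o=[]
        for k,n,u,v,s in obs: o+=list((proj(n,m[k],Tw)+p[4+2*names.index(n):6+2*names.index(n)]-[u,v])/s)
        return np.r_[o,p[4:6]/2,(p[6:8]-so)/sw,p[8:10]/.7,(p[2]+.165)/.04]
    q=least_squares(res,np.array([697,241,-.16,150]+[0]*6));print(so,q.x,"cost",q.cost,"lens",mod(q.x)["lens"]);print(q.fun[:16])
E
python3 f4.py|sed -n '7,$p'
```

```text
foot [703.68 245.38] 0.0057074652777777775
diff rows166-183 cols240-275
 46   48   45   47   48   41   47   25*  58*  81*  69*  62*  68* 111* 144* 122*  94*  70*  66* 108* 134* 105   44   43   51   55   51   45   54   50   42   50   51   50   51 
 42   49   43   49   46   50   47*  16*  45*  54*  59*  76* 112* 140* 158* 138* 130* 157* 136* 157* 154*  73   35   18   16   15   24   47   46   44   48   47   40   48   55 
 52   48   48   46   48   54   47   15*  66*  48*  68* 150* 153* 156* 174* 132* 143* 197* 180* 173* 139*  53  163  128* 104* 106*  30   47   54   44   44   46   52   58   55 
 53   45   42   49   49   50   50   15*  74*  47*  50* 132* 139* 171* 182* 159* 152* 182* 163* 162* 148*  59* 100* 141*  90*  67*  87*   2   56   49   54   45   50   56   49 
 50   51   49   49   56   50   16   53*  73*  52*  51* 108* 138* 161* 173* 161* 156* 156* 132* 156* 147*  34* 202* 266* 223* 166* 125*  25   53   52   50   54   55   51   49 
 51   52   46   46   46   17   54*  84*  65*  53*  45*  78*  95* 113* 137* 157*  67*  25*  33*  65*  77*  61* 212* 252* 201* 111*  50*   7   51   49   45
[... 2119 characters left out ...]
7 
(0, 0) [698.02 241.27  -0.2  148.1   -1.8   -0.77   0.31   0.33   0.29   0.21] cost 5.175633135590426 lens [660.74 248.64 148.1 ]
[ 0.19 -0.59  0.56  1.04  0.26  0.86  0.33  0.58  0.55 -0.65 -0.41  0.27
 -1.42 -0.72 -0.3  -1.24]
(0.3, -0.4) [697.34 240.88  -0.2  147.48  -1.89  -1.43   0.35  -0.06   0.2    0.01] cost 6.449014703462599 lens [660.09 248.4  147.48]
[ 0.22 -0.72  0.59  0.44  0.28  0.88  0.32  0.84  0.53 -0.93 -0.4   0.39
 -1.39 -1.38 -0.24 -1.13]
(0.68, -0.95) [696.37 241.07  -0.2  147.1   -1.54  -2.14   0.65  -0.39   0.29  -0.26] cost 9.16354713534624 lens [659.13 248.62 147.1 ]
[ 0.26 -0.83  0.77 -0.03  0.27  0.92  0.21  1.09  0.67 -1.19 -0.42  0.52
 -1.24 -1.9  -0.3  -0.98]
```

The lens re-solves to about (660, 248.5, 147.5), azimuth about -0.2. There's time for one numeric check of the bar's direction from above with the wrist camera, holding the carrier clear of everything.

```bash
cat > look.py <<'E'
from h import *
from v1f import tilted
import pickle
env.line_to([508,267,300],max_speed=150)
env.movep([550,262,300],tilted(-.19,0));env.wait(.4)
T=T_tool();im=viewer.get_image("wrist");pickle.dump((T,im),open("look.pkl","wb"));print(telemetry.get_time(),T[:3,3],telemetry.get_qpos())
cv2.imwrite("pics/look.png",im)
g=cv2.GaussianBlur(im,(3,3),0).max(2)
c=proj("wrist",[665,247,163],T);print("bar px",c)
for th in (35,45,55,65):
    n,lb,st,ce=cv2.connectedComponentsWithStats((g<th).astype(np.uint8))
    u,v=np.round(c).astype(int);l=lb[max(v-25,0):v+25,u-40:u+40];ids=np.bincount(l[l>0]) if (l>0).any() else [0]
    i=int(np.argmax(ids));ys,xs=np.where(lb==i);print(th,st[i],ce[i])
    P=np.array([at("wrist",x,y,152,T)[:2] for x,y in zip(xs[::3],ys[::3])],np.float32)
    (cx,cy),(w,h),a=cv2.minAreaRect(P);vv,vec=np.linalg.eigh(np.cov(P.T));b=vec[:,1];print("  rect",cx,cy,w,h,a,"pca normal az",np.arctan(-b[0]/b[1]),"mean",P.mean(0))
E
python3 look.py
```

```text
35.45 [549.98 262.01 300.02] [0.43 0.32 1.59 0.   1.23 2.19]
bar px [313.42  67.7 ]
35 [     0      0    640    400 227657] [315.27 181.7 ]
  rect 292.6795349121094 375.968994140625 2617.130126953125 1210.99267578125 80.27352905273438 pca normal az -0.1618382825528916 mean [535.71 275.99]
45 [273  36  46  24 206] [292.44  47.6 ]
  rect 693.3909301757812 261.5121154785156 44.7817497253418 20.85573959350586 88.42605590820312 pca normal az -0.1801382179589555 mean [691.21 263.65]
55 [ 272   36   83   36 1960] [312.14  57.17]
  rect 676.5101318359375 245.6954345703125 80.60038757324219 35.63359069824219 67.1806411743164 pca normal az -0.222533591007839 mean [677.58 246.43]
65 [ 272   36   84   37 2070] [312.48  57.18]
  rect 677.4566040039062 245.5266876220703 81.25084686279297 36.011192321777344 69.55382537841797 pca normal az -0.2246374786046817 mean [677.52 246.1 ]
```

```bash
cat > edge.py <<'E'
from h import *
import pickle
T,im=pickle.load(open("look.pkl","rb"))
x0,y0,w,h,k=255,25,125,70,4
c=cv2.resize(im[y0:y0+h,x0:x0+w],None,fx=k,fy=k,interpolation=cv2.INTER_CUBIC);g=cv2.GaussianBlur(c,(7,7),0).max(2)
n,lb,st,ce=cv2.connectedComponentsWithStats((g<58).astype(np.uint8))
i=lb[int((57-y0)*k),int((312-x0)*k)] or 1+np.argmax(st[1:,4]);ys,xs=np.where(lb==i)
P=np.array([at("wrist",(a+.5)/k-.5+x0,(b+.5)/k-.5+y0,152,T)[:2] for a,b in zip(xs,ys)])
e=np.array([np.cos(-.2),np.sin(-.2)]);gg=np.array([-e[1],e[0]]);t=P@e;s=P@gg;print("s",s.min(),s.max(),"mid",(s.min()+s.max())/2,"lens pred s",np.array([660,248.4])@gg)
A=[]
for b in np.arange(np.floor(s.min()),s.max(),4):
    q=t[(s>=b)&(s<b+4)]
    if len(q)>20: A.append((b+2,q.min(),q.max()))
A=np.array(A);print(A.T)
for j in (1,2):
    a=A[2:-2];p=np.polyfit(a[:,0],a[:,j],1)
    for _ in range(5):
        r=a[:,j]-np.polyval(p,a[:,0]);ok=np.abs(r)<max(1.0,1.5*np.median(np.abs(r)));p=np.polyfit(a[ok,0],a[ok,j],1)
    print(["","front","back"][j],"slope",p[0],"az",-.2-np.arctan(p[0]),ok.sum())
hs=cv2.cvtColor(c,cv2.COLOR_BGR2HSV);m=((hs[...,1]<60)&(hs[...,2]>120)).astype(np.uint8);n,lb,st,ce=cv2.connectedComponentsWithStats(m)
for i in range(1,n):
    if st[i,4]>60: p=at("wrist",*(ce[i]/k+[x0,y0]),155,T)[:2];print("white",ce[i]/k+[x0,y0],st[i,2:]/k,"t,s",p@e,p@gg)
print("lens pred t,s",np.array([660,248.4])@e,np.array([660,248.4])@gg,"rod t,s",np.array([697.3,240.9])@e,np.array([697.3,240.9])@gg)
E
python3 edge.py
```

```text
s 333.70663731127036 416.44460219351294 mid 375.0756197523916 lens pred s 374.57029626050485
[[335.   339.   343.   347.   351.   355.   359.   363.   367.   371.
  375.   379.   383.   387.   391.   395.   399.   403.   407.   411.
  415.  ]
 [604.12 602.45 602.08 600.7  600.69 600.78 600.72 600.97 603.45 604.67
  604.92 604.16 602.66 600.4  600.17 600.24 601.04 601.38 601.47 602.34
  604.  ]
 [624.95 626.61 626.84 627.12 627.84 627.75 627.68 627.63 627.58 626.76
  625.96 627.02 628.33 627.88 627.93 630.65 638.1  637.91 626.02 625.81
  624.38]]
front slope 0.004339759616998302 az -0.20433973237299902 11
back slope 0.012635153981331684 az -0.21263448165709964 12
white [319.15  36.42] [  8.   19.5 266. ] t,s 635.6924492139826 369.2042552747246
white [298.26  37.29] [14.25  6.75 83.25] t,s 634.897887998238 389.50773716716805
white [315.21  71.77] [ 22.5    6.75 451.5 ] t,s 599.6147704821957 372.64858919995345
lens pred t,s 597.4944796057263 374.57029626050485 rod t,s 635.5409829401675 374.6301629653513
```

The bar's edges give azimuth -0.205, and its middle agrees with the solved lens to within 1 mm. Now the final pose, then hand in.

```bash
cat > fin.py <<'E'
from h import *
from v1f import tilted
az=-.205;V=np.array([660,248.4,147.5])-150*np.array([np.cos(az),np.sin(az),0]);q=tilted(az+np.pi,0)
env.movep([V[0],V[1],290],q)
env.line_to([V[0],V[1],V[2]+30],max_speed=80);env.wait(1)
print(V,telemetry.get_ee_pos(),telemetry.get_qpos(),np.abs(telemetry.get_joint_vel()).max(),telemetry.get_grip_width(),telemetry.get_contact_force(),telemetry.get_time())
s=viewer.get_image("side");s0=cv2.imread("pics/side0.png");c=proj("side",V).astype(int)
d=np.abs(s.astype(int)-s0).sum(2);d=np.abs(d-48)>30
print(c);print("\n".join("".join(".#"[int(x)] for x in r) for r in d[c[1]-14:c[1]+12,c[0]-18:c[0]+22]))
E
python3 fin.py
```

```text
[513.14 278.94 147.5 ] [513.14 278.93 177.5 ] [ 0.48  0.42  1.76 -0.    0.97 -0.89] 0.0009804845686717056 12.72118869224956 [-0.54  0.73 -2.98] 40.6083
[251 173]
............############................
.............###########................
............##############..............
.............############...............
............#####.########..............
.............#.#..#####.................
........................................
...............#...###...##.............
............#.##..#####.####...#........
...............#.#########..#.#.........
............#..############.###.........
............#....##########.####........
..................#####....#####........
..........#.##........#...###.##........
..........######..#.......####..........
..........########.....#######..........
..........##########.#######............
...........###############.#............
............#.######.....##.............
..............###....#..................
#..................####.................
....................##..................
........................................
#.......................................
#.......................................
#.......................................
```

The carrier is upright with the ring on it, still, held at 12.7 mm, and its weight reads as expected.

```bash
python3 -c "
from station import env
print(env.close_job())"
```

```text
the job is handed in; nothing more can be done
None
```

The tall ring is home on the carrier, and I handed the job in with the carrier held still and upright about 150 mm in front of the lens, its arm pointing at it. I measured the lens position only to about 3 mm, and no result came back after hand-in.

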